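# Set the end stop and hold a lens barrel down in the sprung V saddle

## Task

First move the flat steel stop plate from its black stand into the slot at the end of the lens fixture: slide it in edgewise, upright, fully home, and let go of it. Then lay the lens barrel in the V groove, lengthwise, with one end against the stop plate, and press it down onto both faces of the V until the sprung saddle has sunk about half of its 10 mm travel. Finish while holding it pressed like that, by pushing on top of it or gripping it, and leave the other things on the bench where they are.

Things in the scene. Friction and masses are not known exactly. Their poses are not given: they have to be found in the camera images.
- fixture: Fixed aluminium lens fixture, 96 (x) x 108 (y) mm; origin at the centre of its underside on the worktop, z up. Its y axis runs along the V groove, from the groove towards the slotted tower; the groove's middle plane is x = 0. The sprung V saddle stands at y = -52 to 18 mm, the tower (32 mm tall) at y = 22 to 46 mm, x = -42 to 42 mm.
- slot (a point): Centre of the slot's mouth in the tower's top, 32 mm above the worktop (fixture x 0, y 34 mm). The slot measures 54 (x) x 10 (y) mm; its mouth flares at 45 degrees over the top 4 mm to 18 mm (y). Its floor is 26 mm below this point, 6 mm above the worktop.
- seat (a point): Where the barrel's centre lies when it is seated in the unpressed groove and touches the upright stop plate (the plate has 1 mm play either way in the slot and can lean by 0.1 rad, which shifts this by up to 5 mm along y): fixture x 0, y -8 mm, 67 mm above the worktop. Fixed to the fixture, axes as the fixture's.
- groove (a point): Bottom of the V groove, at the middle of the sprung steel saddle, moving with it; axes as the fixture's. Fixture x 0, y -17 mm; 36 mm above the worktop when not pressed. Saddle 64 (x) x 70 (y) x 30 mm; 90 degree groove along y, open upwards, mouth 38 mm wide. The saddle's top is 19 mm, a seated barrel's axis 31 mm above this point.
- saddle (a joint): How far the V saddle is pressed down, m: 0 at rest, 0.010 on its bottom stop. It carries the barrel's weight without sinking; it starts to sink under a further push of about 2 to 3 N and then gives 1.5 N per mm (about 10 N at 5 mm). Its two sloping faces are called vee_near (on the fixture's -x side) and vee_far (+x side).
- stop: Loose flat steel stop plate, 8 mm thick (its y), standing upright: a blade 48 mm wide (x), 60 mm high, with a narrower grip tab above it, 28 mm wide, up to 86 mm. 120 to 195 g. Origin at the centre of its lower edge, z up. Either face may look at the groove. At the start it stands in the slot of the stand with its lower edge 6 mm above the worktop.
- stand: Fixed black parking stand for the stop plate, 84 (x) x 46 (y) x 26 mm, origin at the centre of its underside; slot 50 (x) x 10 (y) mm in the middle of its top, floor at 6 mm.
- barrel: Loose black cylindrical lens barrel, 44 mm in diameter, 76 mm long, both ends alike with a glass face; 140 to 260 g. Origin at its centre, y along its axis (it may roll about y, so x and z may point anywhere round it). At the start it lies level in the rest with its axis 30 mm above the worktop.
- rest: Fixed black low rest in which the barrel lies at the start, 56 (x) x 64 (y) mm, with two rails along y, 12 mm high; origin at the centre of its underside.
- hex_keys: Bystander, loose: hex keys in a holder, 67x42x9 mm, origin under its centre.
- relay_0: Bystander, loose: small relay module, 35x28x26 mm, origin under its centre.
- loupe: Bystander, loose: stand loupe, 41 mm round, 34 mm tall, origin under its centre.
- side_cutter: Bystander, loose: flush cutters lying flat, 125x44x12 mm, origin under its centre.
- solder_spool: Bystander, loose: spool standing on its flange, 62x77x38 mm, origin under its centre.
- tweezers: Bystander, loose: pointed tweezers lying flat, 124x14x8 mm, origin under its centre.

How it is judged (in metres and radians):
On the way, in this order (a step that is already met when the one before it is completed fails the run):
1. the stop plate stands fully home in the fixture's slot and is let go, before the barrel is laid in the V (z of stop in the frame of fixture between 0.001 and 0.0095 m and y of stop in the frame of fixture between 0.031 and 0.037 m and x of stop in the frame of fixture between -0.005 and 0.005 m and angle between stop's own z axis and vertical below 0.14 rad and contact force between the fingers and stop below 0.1 N and distance between barrel and groove above 0.08 m), for 0.2 s.
2. the barrel lies in the V groove, on both faces, with its end at the stop plate (x of barrel in the frame of fixture between -0.003 and 0.003 m and z of barrel in the frame of groove below 0.0336 m and angle between the y axis of barrel and the y axis of fixture, either way round below 0.06 rad and y of barrel in the frame of fixture between -0.016 and 0.002 m and contact force between barrel and vee_near above 0.2 N and contact force between barrel and vee_far above 0.2 N), for 0.2 s.
At the end, for the whole second after the job is handed in: Stop upright in the slot, at most 3.5 mm off its floor. Barrel in the V: axis within 3 mm of the middle plane, 0.06 rad of the groove, 2.5 mm of seated height, end within 8 mm of the plate. Fingers push it over 3 N, each V face carries over 1.5 N, saddle sunk 2 to 9.2 mm; all still (z of stop in the frame of fixture between 0.001 and 0.0095 m and y of stop in the frame of fixture between 0.031 and 0.037 m and x of stop in the frame of fixture between -0.005 and 0.005 m and angle between stop's own z axis and vertical below 0.14 rad and x of barrel in the frame of fixture between -0.003 and 0.003 m and z of barrel in the frame of groove below 0.0336 m and angle between the y axis of barrel and the y axis of fixture, either way round below 0.06 rad and y of barrel in the frame of fixture between -0.016 and 0.002 m and contact force between barrel and vee_near above 1.5 N and contact force between barrel and vee_far above 1.5 N and value of joint saddle between 0.002 and 0.0092 m and contact force between the fingers and barrel above 3 N and linear speed of barrel below 0.01 m/s); the arm keeps its last pose, push and grip.
It fails at once if a bystander is moved by more than 30 mm (distance of any of hex_keys, relay_0, loupe, side_cutter, solder_spool, tweezers from where it was at the start of the episode above 0.03 m).
It also fails if it takes over 72 s, if anything falls off the work surface, if the arm or the gripper's body presses on something with over 40 N, if the wrist force passes 120 N, or if a joint passes its speed limit or range.

## Robot

A 6-joint arm with a two-finger parallel gripper is mounted at the origin on a cart in front of the work surface, level with it; the furniture and walls round the work are solid. World frame = base frame: x ahead of the robot, y to its left, z up, the work surface at z = 0. Lengths are in m, angles in degrees, forces in N, time in s.
With the tool pointing down it reaches from about 0.375 to 0.9 m from the base axis. Payload 3.1 kg.
Tool frame: the origin (TCP) lies at the very end of the fingers, on their centre line; the grasp point (between the pads) lies bot.grip_point_offset behind it (bot.grip_point_offset is the distance from the TCP to the grasp point, in m); z points along the fingers, y is the line along which they close (so a half turn about z gives the same grasp; the last joint's range is limited). The gripper opens to 87 mm and grips with 3 to 60 N. Pads are 19 mm wide; open, the fingers measure 117 mm over their backs; the gripper's body (75 mm by 190 mm) begins 51 mm behind the grasp point.
Start: joints at [-84.425, 30.224, 82.088, -0, 67.689, -10.227], TCP at [0.17, -0.601, 0.192] pointing down, gripper open.
Joint ranges: [-176.69, 176.69], [-43.24, 126.21], [12.49, 139.97], [-82, 262], [0, 151.66], [-163.58, 163.58]. Speed limits (degrees/s): [159.86, 159.86, 180, 180, 180, 180].

## Interface

Orientations are given as a 3x3 rotation matrix whose columns are the frame's x, y, z axes.
In Python, from rig import bot, viewer, ticket gives the robot as it stands.
- The arm moves only by the tool servo_tool, never from a script. Its argument "targets" is a list of rows, each an object with "offset": the shift along the tool's x, y, z in m, a list of three; "dr": the turn, a rotation vector about the tool's x, y, z in degrees, a list of three. In form: [{"offset": [x, y, z], "dr": [ax, ay, az]}, ...]. A call has 1 to 20 rows; each row is the pose to reach, as a shift and turn from the pose commanded when the call began, along the tool's axes at that moment; what a row does not reach only later rows make up. A row lasts 1/12 s, in which the tool goes at most 41.7 mm and 7.16 degrees, less where a joint would pass 70% of its speed; a pose out of reach is approached as far as the arm can. A call with a gripper value outside its range is refused whole. "gripper" is the gripper command: -1 is fully open, 1 is shut, values between are in proportion, set as the call begins (left out, the last holds). The fingers move at their own pace and stop on an object; the grip force is fixed at half the most. Time passes only in rows, so rows that repeat a pose let the fingers close. It gives the time, the measured TCP pose, the force, the opening and the grip force at its end, in the units of the state.
- bot.read_state(): the state, without advancing time (a new reading comes with each control period).
- viewer.capture(name): name is "side" or "top" or "wrist"; returns a dict with "color" (384x512x3 uint8, red, green, blue), "camera_matrix" (3x3 intrinsics, pixels), "k1" (the pictures are not rectified: a ray, as slopes to the right and down, at radius r is drawn at 1 + k1 r^2 times it, then the intrinsics apply), "R" (3x3) and "t" (3): a world point X has camera coordinates R X + t. Camera axes: x right, y down, z forward; pixel columns grow to the right and rows downward; lengths in m; the calibration is good to about 2 mm. A picture is of the moment at which its call begins. There is no depth.
- ticket.hand_in(): hands the job in; it is judged then, once.
The state is a dict: "time_s": time; "joint_positions": joint angles; "qvel": joint speeds; "tau": joint torques, N m; "position": TCP position; "tcp_rot": TCP orientation; "force": force on the tool from outside, world axes, zero at the start; "moment": the same for the moment, N m; "opening": opening from 0.0 (shut) to 1.0 (fully open); "grasp_force": force on a finger pad.
Only numpy, scipy, OpenCV 4.12 (cv2) and the standard library are available. Lean on these libraries where they do the work, as an engineer would, in place of code of your own. Each camera call takes 0.05 s, during which the arm holds its last target. There are 200 camera calls.

## Working session

There is one attempt and no reset: what is moved stays moved. The work goes in short steps, Python scripts to look and compute and a tool call to move; the robot and the scene stay as the last step left them, time stands still between calls to the robot, and variables do not carry over. Pictures are saved under pics/ and viewed, at most 10 in all, crops included, and the job is handed in when it is done.

Besides the shell and the picture viewer there is one more tool, called as a command line: name --argument value ..., lists and objects as JSON in quotes. servo_tool: Moves the arm, as the interface text tells. Its arguments: {"type":"object","properties":{"targets":{"type":"array"},"gripper":{"type":"number"}},"required":["targets"]}

```bash
mkdir -p pics; python3 - <<'E'
from rig import bot,viewer
import cv2,json
s=bot.read_state();print(s, bot.grip_point_offset)
for n in("top","side"):
    c=viewer.capture(n);cv2.imwrite(f"pics/{n}0.png",cv2.resize(c["color"][:,:,::-1],(800,600),interpolation=cv2.INTER_CUBIC))
    print(n,c["camera_matrix"],c["k1"],c["R"],c["t"])
E
```

```text
{'time_s': 0.0, 'joint_positions': array([-8.44252484e+01,  3.02794147e+01,  8.21564120e+01,  5.06686027e-04,
        6.76885508e+01, -1.02281086e+01]), 'qvel': array([ 0.06077315,  0.00865747, -0.03219082,  0.05308132, -0.10127881,
       -0.0903078 ]), 'tau': array([-2.45058854e-04, -4.40041816e+01, -1.76590562e+01,  6.31620898e-02,
        5.82358148e-02, -1.62727706e-04]), 'position': array([ 0.17014924, -0.60056762,  0.19126675]), 'tcp_rot': array([[ 9.62205356e-01,  2.72324827e-01, -2.02737780e-04],
       [ 2.72324618e-01, -9.62203009e-01,  2.16132195e-03],
       [ 3.93506723e-04, -2.13484605e-03, -9.99997644e-01]]), 'force': array([-1.18154343,  0.58425769,  0.27584857]), 'moment': array([-0.01966986, -0.0337199 , -0.00705227]), 'grasp_force': 0.0, 'opening': 1.0002764769583907} 0.0187
top [[417.73828219   0.         258.29051942]
 [  0.         417.73828219 190.53573977]
 [  0.           0.           1.        ]] 0.027073522024367004 [[ 0.0088688  -0.99982608 -0.01640594]
 [-0.98902041 -0.00635032 -0.14764249]
 [ 0.14751263  0.01753523 -0.98890472]] [0.04237298 0.49575293 1.49330139]
side [[382.42866557   0.         250.8132351 ]
 [  0.         382.42866557 192.26074206]
 [  0.           0.           1.        ]] -0.07357179286057139 [[-0.93378638 -0.35780666 -0.00417076]
 [-0.17783753  0.47416295 -0.86228957]
 [ 0.31051057 -0.80445254 -0.50639836]] [0.49375326 0.13856527 1.11711424]
```

View pics/top0.png

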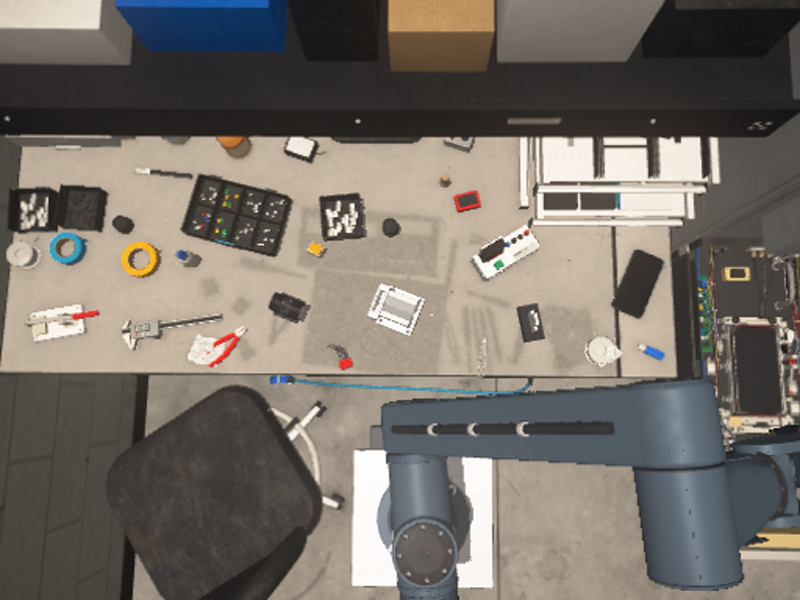

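View pics/side0.png

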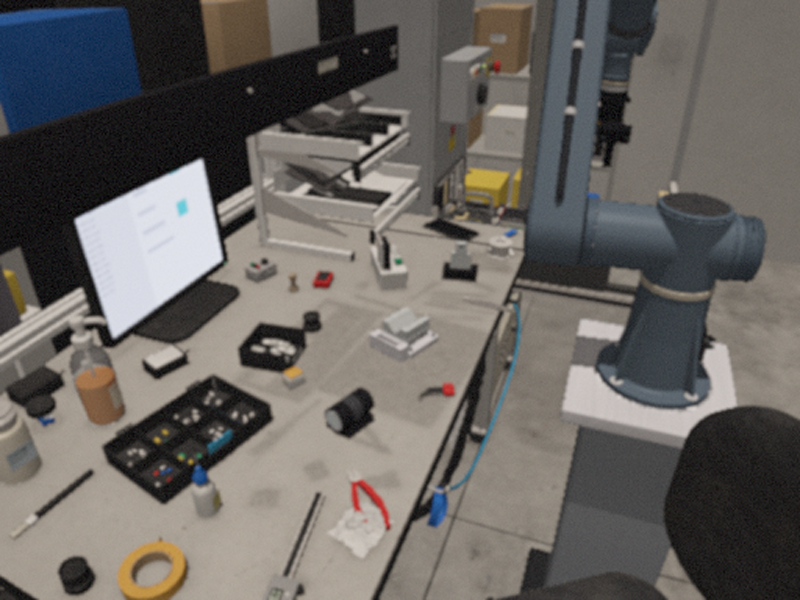

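Fixture at top (397,308), barrel (290,306), stand with plate (531,322). I'll enlarge these three.

```bash
python3 - <<'E'
from rig import viewer
import cv2,numpy as np
c=viewer.capture("top")["color"][:,:,::-1]
def crop(x0,y0,w,h,s):return cv2.resize(c[y0:y0+h,x0:x0+w],(w*s,h*s),interpolation=cv2.INTER_CUBIC)
# fixture 50x40 at x8 ; barrel ; stand
a=crop(230,172,50,50,8); b=crop(165,172,40,40,8)[:, :]; d=crop(320,185,40,40,8)
im=np.zeros((600,800,3),np.uint8); im[:400,:400]=a; im[:320,400:720]=b; im[330-60:590,400+80:800]=d if 0 else im[270:590,480:800]
im2=np.zeros((600,800,3),np.uint8); im2[:400,:400]=a; im2[:280,400:800]=crop(165,172,50,35,8); im2[300:580,400:800]=crop(315,187,50,35,8)
cv2.imwrite("pics/c1.png",im2)
E
```

```text
(no output)
```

View pics/c1.png

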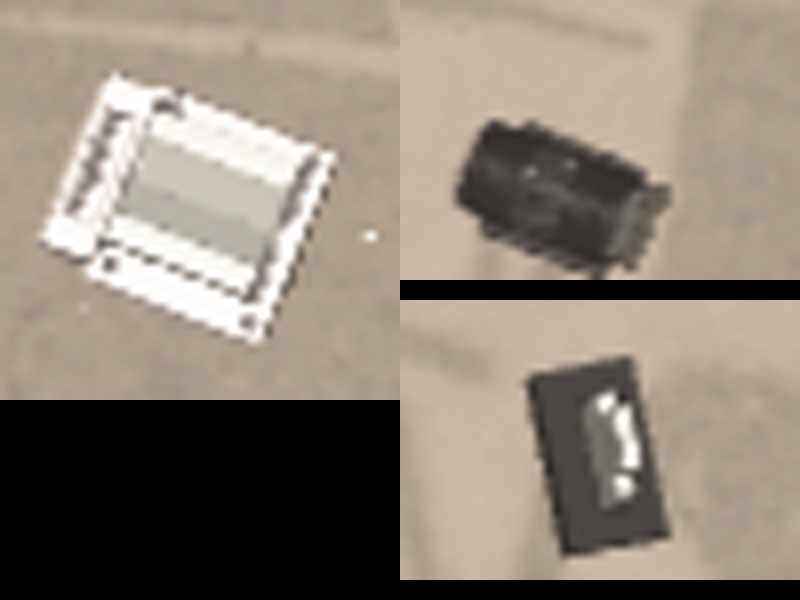

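The crop shows the fixture with its tower on the left, corners at (115,75), (333,155), (262,345), (42,240). The barrel centre is about (562,200). The stand's top corners are (527,378), (632,357), (670,537), (565,555).

```bash
cat > h.py <<'E'
import numpy as np,cv2
from rig import bot,viewer
def ray(c,p,z):
    "pixel -> world point at height z"
    K=c["camera_matrix"]; q=np.array([(p[0]-K[0,2])/K[0,0],(p[1]-K[1,2])/K[1,1]]); u=q.copy()
    for _ in range(20): u=q/(1+c["k1"]*(u@u))
    d=c["R"].T@np.array([u[0],u[1],1]); o=-c["R"].T@c["t"]
    return o+d*(z-o[2])/d[2]
def proj(c,X):
    v=c["R"]@np.asarray(X,float)+c["t"]; u=v[:2]/v[2]; u=u*(1+c["k1"]*(u@u))
    K=c["camera_matrix"]; return np.array([K[0,0]*u[0]+K[0,2],K[1,1]*u[1]+K[1,2]])
def rz(a):
    a=np.radians(a);return np.array([[np.cos(a),-np.sin(a),0],[np.sin(a),np.cos(a),0],[0,0,1]])
def tool(X):
    "world point -> offset in current tool frame from TCP"
    s=bot.read_state(); return s["tcp_rot"].T@(np.asarray(X)-s["position"])
E
python3 - <<'E'
from h import *
c=viewer.capture("top")
def P(x,y,x0,y0,z):return ray(c,((x+.5)/8-.5+x0,(y+.5)/8-.5+y0),z)
print("fix tower",P(115,75,230,172,.02),P(42,240,230,172,.02),"right",P(333,155,230,172,.006),P(262,345,230,172,.006))
print("barrel c",P(162,200,165,172,.03),P(75,168,165,172,.03),P(245,228,165,172,.03))
q=[P(x-400,y-300,315,187,.026) for x,y in((527,378),(632,357),(670,537),(565,555))]
print("stand",q,np.mean(q,0))
print("tab",P(228,135,315,187,.092))
E
```

```text
fix tower [0.53372836 0.10018746 0.02      ] [0.45623649 0.13283457 0.02      ] right [ 0.49885256 -0.00149135  0.006     ] [0.4096582  0.03100709 0.006     ]
barrel c [0.47231654 0.31657431 0.03      ] [0.48692955 0.35723635 0.03      ] [0.45959065 0.27793084 0.03      ]
stand [array([ 0.47734519, -0.21860776,  0.026     ]), array([ 0.48739254, -0.26672186,  0.026     ]), array([ 0.40479473, -0.28213367,  0.026     ]), array([ 0.39620538, -0.23444529,  0.026     ])] [ 0.44143446 -0.25047715  0.026     ]
tab [ 0.44349547 -0.25186345  0.092     ]
```

```bash
python3 - <<'E'
from h import *
c=viewer.capture("wrist"); s=bot.read_state()
o=-c["R"].T@c["t"]; print("cam in tool",s["tcp_rot"].T@(o-s["position"]), "view dir",s["tcp_rot"].T@c["R"].T)
print(c["camera_matrix"],c["k1"]); print(tool([.443,-.251,.22]))
E
```

```text
cam in tool [ 0.07666917  0.00054083 -0.19213374] view dir [[-4.50164186e-04 -9.61195705e-01 -2.75867024e-01]
 [ 9.99999563e-01 -2.06529958e-04 -9.12208633e-04]
 [ 8.19836215e-04 -2.75867314e-01  9.61195377e-01]]
[[304.09301726   0.         257.29713003]
 [  0.         304.09301726 188.82060193]
 [  0.           0.           1.        ]] -0.015068351488190626
[ 0.35780295 -0.26250525 -0.02790169]
```

servo_tool --targets '[{"offset": [0.08,-0.06,-0.06],"dr": [0,0,5]},{"offset": [0.15,-0.11,-0.06],"dr": [0,0,5]},{"offset": [0.358,-0.2625,-0.03],"dr": [0,0,5]},{"offset": [0.358,-0.2625,-0.03],"dr": [0,0,5]},{"offset": [0.358,-0.2625,-0.03],"dr": [0,0,5]},{"offset": [0.358,-0.2625,-0.03],"dr": [0,0,5]},{"offset": [0.358,-0.2625,-0.03],"dr": [0,0,5]},{"offset": [0.358,-0.2625,-0.03],"dr": [0,0,5]},{"offset": [0.358,-0.2625,-0.03],"dr": [0,0,5]},{"offset": [0.358,-0.2625,-0.03],"dr": [0,0,5]},{"offset": [0.358,-0.2625,-0.03],"dr": [0,0,5]},{"offset": [0.358,-0.2625,-0.03],"dr": [0,0,5]},{"offset": [0.358,-0.2625,-0.03],"dr": [0,0,5]},{"offset": [0.358,-0.2625,-0.03],"dr": [0,0,5]},{"offset": [0.358,-0.2625,-0.03],"dr": [0,0,5]},{"offset": [0.358,-0.2625,-0.03],"dr": [0,0,5]},{"offset": [0.358,-0.2625,-0.03],"dr": [0,0,5]}]' --gripper -1

```text
time_s: 1.67
position: [0.4425, -0.2525, 0.2222]
tcp_rot: [[0.983, 0.185, -0.0], [0.185, -0.983, -0.0], [-0.0, 0.0, -1.0]]
force: [-0.7, 0.2, -0.1]
opening: 0.996
grasp_force: 0.0
```

```bash
python3 - <<'E'
from h import *
c=viewer.capture("wrist"); s=bot.read_state(); print(s["position"],s["tcp_rot"],s["time_s"])
cv2.imwrite("pics/w1.png",cv2.resize(c["color"][:,:,::-1],(800,600),interpolation=cv2.INTER_CUBIC))
E
```

```text
[ 0.44259981 -0.25231866  0.22220581] [[ 9.82678819e-01  1.85316828e-01 -1.10733936e-04]
 [ 1.85316831e-01 -9.82678824e-01  1.81589031e-05]
 [-1.05450744e-04 -3.83652316e-05 -9.99999994e-01]] 1.7167
```

View pics/w1.png

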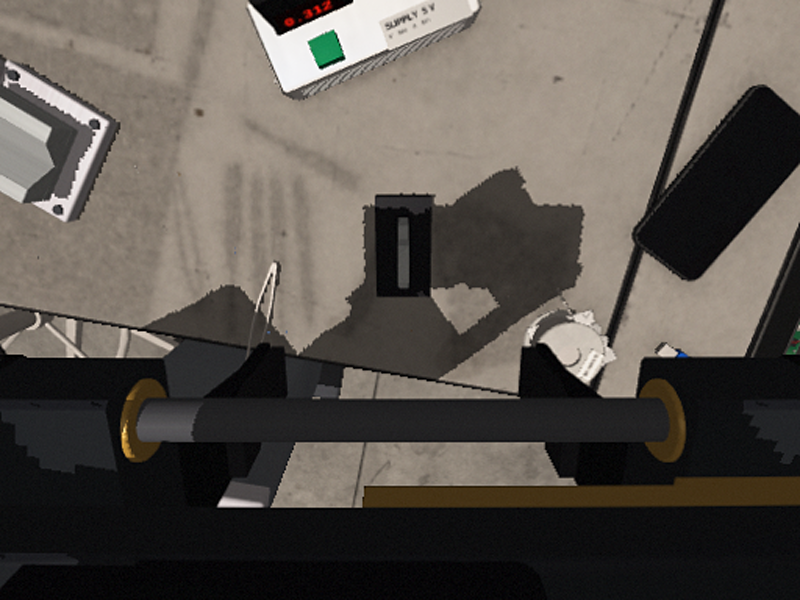

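The wrist view shows the stand's top corners at (376,207), (432,207), (431,297), (376,297). The plate runs from (404,217) to (404,288).

```bash
python3 - <<'E'
from h import *
c=viewer.capture("wrist");s=bot.read_state()
f=lambda x,y,z:ray(c,((x+.5)*.64-.5,(y+.5)*.64-.5),z)
T=lambda X:(s["tcp_rot"].T@(X-s["position"])).round(4)
q=[f(x,y,.026) for x,y in((376,207),(432,207),(431,297),(376,297))]
print(np.mean(q,0),T(np.mean(q,0)),[T(v) for v in q])
print("blade ends",T(f(404,217,.066)),T(f(404,288,.066)))
# fixture near corners visible: top of base plate right end
print(f(118,124,.006),f(70,220,.006))
E
```

```text
[ 0.44438099 -0.25349029  0.026     ] [0.0014 0.0016 0.1962] [array([ 0.0393, -0.0208,  0.1962]), array([0.0392, 0.0244, 0.1962]), array([-0.0365,  0.0248,  0.1962]), array([-0.0365, -0.022 ,  0.1962])]
blade ends [0.0359 0.0017 0.1562] [-0.0177  0.0017  0.1562]
[ 0.50282204 -0.00514688  0.006     ] [0.41616822 0.03398527 0.006     ]
```

The stand's true top edge is row 195, which gives the 84 mm length. The plate centre is therefore about tool (+0.006, +0.0017). Next: descend and grip the tab.

servo_tool --targets '[{"offset": [0.006,0.0017,0.03],"dr": [0,0,0]},{"offset": [0.006,0.0017,0.07],"dr": [0,0,0]},{"offset": [0.006,0.0017,0.11],"dr": [0,0,0]},{"offset": [0.006,0.0017,0.14],"dr": [0,0,0]},{"offset": [0.006,0.0017,0.156],"dr": [0,0,0]},{"offset": [0.006,0.0017,0.156],"dr": [0,0,0]},{"offset": [0.006,0.0017,0.156],"dr": [0,0,0]}]'

```text
time_s: 2.35
position: [0.449, -0.252, 0.0657]
tcp_rot: [[0.982, 0.187, -0.001], [0.187, -0.982, 0.001], [-0.001, -0.002, -1.0]]
force: [-0.0, -0.2, 0.5]
opening: 1.001
grasp_force: 0.0
```

servo_tool --targets '[{"offset": [0,0,0],"dr": [0,0,0]},{"offset": [0,0,0],"dr": [0,0,0]},{"offset": [0,0,0],"dr": [0,0,0]},{"offset": [0,0,0],"dr": [0,0,0]},{"offset": [0,0,0],"dr": [0,0,0]},{"offset": [0,0,0],"dr": [0,0,0]},{"offset": [0,0,0],"dr": [0,0,0]},{"offset": [0,0,0],"dr": [0,0,0]},{"offset": [0,0,0],"dr": [0,0,0]},{"offset": [0,0,0],"dr": [0,0,0]},{"offset": [0,0,0],"dr": [0,0,0]},{"offset": [0,0,0],"dr": [0,0,0]}]' --gripper 1

```text
time_s: 3.35
position: [0.4494, -0.2518, 0.0662]
tcp_rot: [[0.982, 0.187, -0.0], [0.187, -0.982, 0.0], [-0.0, -0.0, -1.0]]
force: [0.5, -0.2, -0.4]
opening: 0.17
grasp_force: 0.0
```

servo_tool --targets '[{"offset": [0,0,0],"dr": [0,0,0]},{"offset": [0,0,0],"dr": [0,0,0]},{"offset": [0,0,0],"dr": [0,0,0]},{"offset": [0,0,0],"dr": [0,0,0]},{"offset": [0,0,0],"dr": [0,0,0]}]'

```text
time_s: 3.77
position: [0.4494, -0.2518, 0.0662]
tcp_rot: [[0.982, 0.187, -0.0], [0.187, -0.982, 0.0], [-0.0, -0.0, -1.0]]
force: [0.2, 0.5, 0.4]
opening: 0.004
grasp_force: 0.0
```

servo_tool --targets '[{"offset": [0,0,-0.02],"dr": [0,0,0]},{"offset": [0,0,-0.05],"dr": [0,0,0]},{"offset": [0,0,-0.09],"dr": [0,0,0]},{"offset": [0,0,-0.12],"dr": [0,0,0]},{"offset": [0,0,-0.12],"dr": [0,0,0]},{"offset": [0,0,-0.12],"dr": [0,0,0]}]'

```text
time_s: 4.27
position: [0.4505, -0.2527, 0.1882]
tcp_rot: [[0.982, 0.188, 0.004], [0.188, -0.982, -0.003], [0.003, 0.004, -1.0]]
force: [-0.5, 0.6, -0.8]
opening: 0.005
grasp_force: 0.0
```

```bash
python3 - <<'E'
from h import *
s=bot.read_state();print(s["opening"],s["grasp_force"],s["force"])
# view pose: back off from fixture, camera over
R=rz(-19); F=np.array([.475,.066,0]); S=F+R@[0,.034,0]; print(S)
v=np.array([S[0],S[1],.2]); v+=R@[-.06,0,0]; print(v, s["tcp_rot"].T@(v-s["position"]))
E
```

```text
0.004689031384517012 0.0 [-0.54786224  0.58151393 -0.78809947]
[0.48606932 0.09814763 0.        ]
[0.4293382  0.11768172 0.2       ] [ 0.04871006 -0.36772117 -0.01313777]
```

Missed the plate: the fingers closed fully. I'll look again.

```bash
python3 - <<'E'
from h import *
c=viewer.capture("wrist"); i=c["color"][:,:,::-1]
d=viewer.capture("side")["color"][:,:,::-1]
im=np.zeros((600,800,3),np.uint8)
im[:300]=cv2.resize(i[90:240,56:456],(800,300),interpolation=cv2.INTER_CUBIC)
im[300:]=cv2.resize(d[130:205,230:430],(800,300),interpolation=cv2.INTER_CUBIC)
cv2.imwrite("pics/w2.png",im)
E
```

```text
(no output)
```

View pics/w2.png

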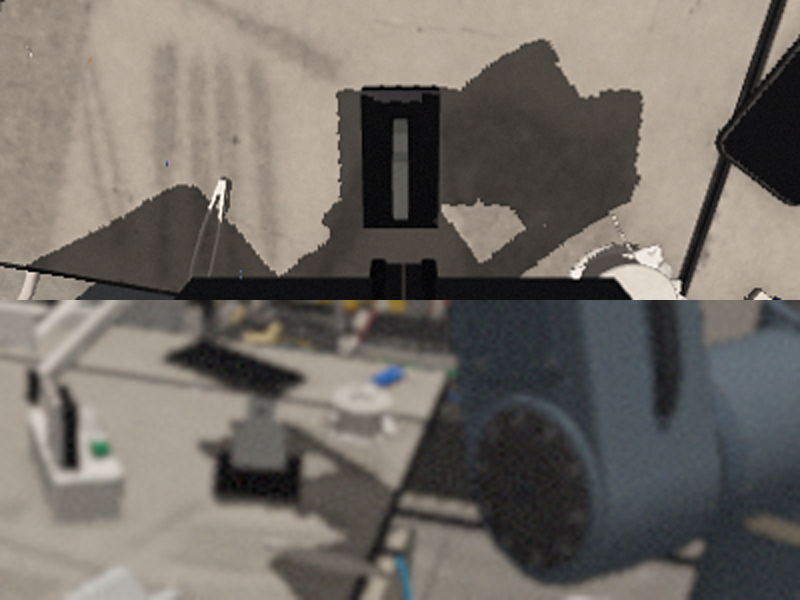

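The plate still stands untouched in the stand. I'll check my pose by projecting the model into all three cameras.

```bash
python3 - <<'E'
from h import *
s=bot.read_state();print(s["position"])
R=rz(10.7);F=np.array([.449,-.253,0])
def box(x,y,z0,z1):return [[a*x,b*y,z] for z in(z0,z1) for a in(-1,1) for b in(-1,1)]
ims=[]
for n,(u,v,w,h,k) in dict(wrist=(180,120,100,90,4),side=(270,140,60,50,8),top=(315,180,50,37,8)).items():
    c=viewer.capture(n);i=c["color"][v:v+h,u:u+w,::-1];i=cv2.resize(i,None,fx=k,fy=k,interpolation=cv2.INTER_CUBIC)
    for B,col in((box(.042,.023,0,.026),(0,255,0)),(box(.024,.004,.026,.066),(0,0,255)),(box(.014,.004,.066,.092),(255,0,255))):
        p=[((proj(c,F+R@q)-(u,v)+.5)*k).astype(int) for q in B]
        for a in range(8):
            for b in range(a):
                if bin(a^b).count("1")==1:cv2.line(i,tuple(map(int,p[a])),tuple(map(int,p[b])),col,1)
    ims.append(i)
im=np.zeros((600,800,3),np.uint8)
im[:296,:400]=ims[2];im[:,400:][:360]=ims[0];im[300:,:400]=ims[1][:300,:400]
cv2.imwrite("pics/m1.png",im)
E
```

```text
[ 0.44861544 -0.25113056  0.18545371]
```

View pics/m1.png

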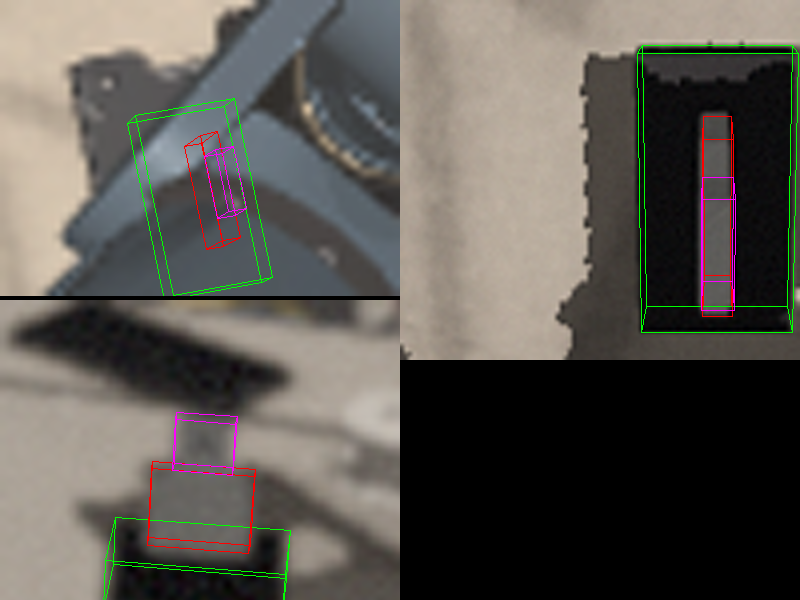

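The model matches in the side and wrist views, so the pose is right. I'll return to the grasp pose open and look at the fingers there.

servo_tool --targets '[{"offset": [0,0,0],"dr": [0,0,0]},{"offset": [0,0,0],"dr": [0,0,0]},{"offset": [0,0,0],"dr": [0,0,0]},{"offset": [0,0,0],"dr": [0,0,0]},{"offset": [0,0,0],"dr": [0,0,0]},{"offset": [0,0,0],"dr": [0,0,0]},{"offset": [0,0,0.03],"dr": [0,0,0]},{"offset": [0,0,0.06],"dr": [0,0,0]},{"offset": [0,0,0.09],"dr": [0,0,0]},{"offset": [0,0,0.11],"dr": [0,0,0]},{"offset": [0,0,0.12],"dr": [0,0,0]},{"offset": [0,0,0.12],"dr": [0,0,0]},{"offset": [0,0,0.12],"dr": [0,0,0]}]' --gripper -0.3

```text
time_s: 5.6
position: [0.4497, -0.2521, 0.0664]
tcp_rot: [[0.982, 0.187, 0.0], [0.187, -0.982, 0.0], [0.0, -0.0, -1.0]]
force: [0.3, 0.7, 0.5]
opening: 0.649
grasp_force: 0.0
```

```bash
python3 - <<'E'
from h import *
ims=[]
c=viewer.capture("wrist");s=bot.read_state();print(s["position"],s["opening"])
i=cv2.resize(c["color"][110:260,155:355,::-1],None,fx=4,fy=4,interpolation=cv2.INTER_CUBIC)
i=cv2.convertScaleAbs(i,alpha=1.8,beta=30)
R=s["tcp_rot"]
for z,col in((0,(0,0,255)),(-.0187,(0,255,0))):
  for y in(-.028,0,.028):
    for x in(-.0095,.0095):
      p=(proj(c,s["position"]+R@[x,y,z])-(155,110)+.5)*4
      cv2.circle(i,tuple(map(int,p)),4,col,1)
cv2.imwrite("pics/w3.png",i)
E
```

```text
[ 0.45023183 -0.25250145  0.06713154] 0.6475554975816263
```

View pics/w3.png

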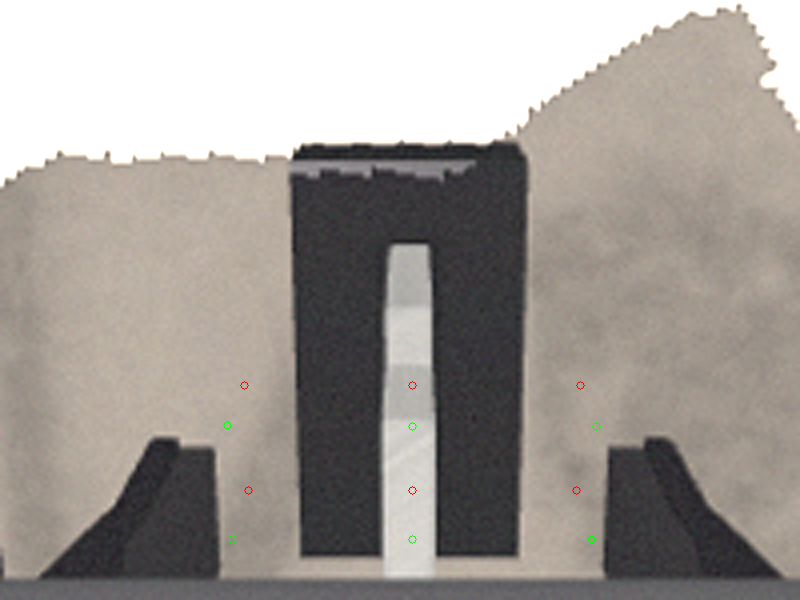

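The picture explains the miss. The finger inner faces are at columns 217 and 605, 56 mm apart, and the tips are at row 447. That puts the tips about 27 mm short of the reported TCP, at z≈0.094, just above the tab. x and y are centred. I'll go 27 mm lower and grip, using the real tip from now on.

servo_tool --targets '[{"offset": [0,0,0.01],"dr": [0,0,0]},{"offset": [0,0,0.02],"dr": [0,0,0]},{"offset": [0,0,0.027],"dr": [0,0,0]},{"offset": [0,0,0.027],"dr": [0,0,0]},{"offset": [0,0,0.027],"dr": [0,0,0]}]'

```text
time_s: 6.07
position: [0.4491, -0.2515, 0.0387]
tcp_rot: [[0.982, 0.187, -0.001], [0.187, -0.982, 0.001], [-0.001, -0.001, -1.0]]
force: [-0.3, -0.3, -0.1]
opening: 0.652
grasp_force: 0.0
```

servo_tool --targets '[{"offset": [0,0,0],"dr": [0,0,0]},{"offset": [0,0,0],"dr": [0,0,0]},{"offset": [0,0,0],"dr": [0,0,0]},{"offset": [0,0,0],"dr": [0,0,0]},{"offset": [0,0,0],"dr": [0,0,0]},{"offset": [0,0,0],"dr": [0,0,0]},{"offset": [0,0,0],"dr": [0,0,0]},{"offset": [0,0,0],"dr": [0,0,0]},{"offset": [0,0,0],"dr": [0,0,0]},{"offset": [0,0,0],"dr": [0,0,0]},{"offset": [0,0,0],"dr": [0,0,0]},{"offset": [0,0,0],"dr": [0,0,0]}]' --gripper 1

```text
time_s: 7.07
position: [0.4494, -0.2518, 0.0393]
tcp_rot: [[0.982, 0.187, -0.0], [0.187, -0.982, 0.0], [-0.0, -0.0, -1.0]]
force: [0.4, -0.3, 1.0]
opening: 0.09
grasp_force: 30.0
```

Gripped: opening 0.09, 30 N. Lift and go to a viewing pose short of the fixture.

servo_tool --targets '[{"offset": [0,0,-0.02],"dr": [0,0,0]},{"offset": [0,0,-0.05],"dr": [0,0,0]},{"offset": [0,0,-0.09],"dr": [0,0,0]},{"offset": [0,0,-0.12],"dr": [0,0,0]},{"offset": [0.005,-0.03,-0.14],"dr": [0,0,6]},{"offset": [0.01,-0.07,-0.16],"dr": [0,0,12]},{"offset": [0.014,-0.11,-0.16],"dr": [0,0,18]},{"offset": [0.019,-0.15,-0.16],"dr": [0,0,24]},{"offset": [0.023,-0.19,-0.16],"dr": [0,0,29.8]},{"offset": [0.028,-0.23,-0.16],"dr": [0,0,29.8]},{"offset": [0.033,-0.27,-0.16],"dr": [0,0,29.8]},{"offset": [0.038,-0.31,-0.16],"dr": [0,0,29.8]},{"offset": [0.041,-0.332,-0.16],"dr": [0,0,29.8]},{"offset": [0.041,-0.332,-0.16],"dr": [0,0,29.8]},{"offset": [0.041,-0.332,-0.16],"dr": [0,0,29.8]},{"offset": [0.041,-0.332,-0.16],"dr": [0,0,29.8]}]'

```text
time_s: 8.4
position: [0.4275, 0.0816, 0.1991]
tcp_rot: [[0.946, -0.325, -0.0], [-0.325, -0.946, -0.001], [0.0, 0.001, -1.0]]
force: [0.6, -1.3, -1.3]
opening: 0.094
grasp_force: 30.0
```

```bash
python3 - <<'E'
from h import *
c=viewer.capture("wrist"); s=bot.read_state(); print(s["position"],s["tcp_rot"],s["opening"],s["grasp_force"])
np.savez("wfix.npz",**c)
cv2.imwrite("pics/w4.png",cv2.resize(c["color"][0:240,80:400,::-1],(800,600),interpolation=cv2.INTER_CUBIC))
E
```

```text
[0.42759017 0.08117086 0.19913564] [[ 9.45285586e-01 -3.26243990e-01 -1.39382888e-04]
 [-3.26244020e-01 -9.45285484e-01 -4.39974351e-04]
 [ 1.17823674e-05  4.61374246e-04 -9.99999893e-01]] 0.08849314832279394 29.999422095716
```

View pics/w4.png

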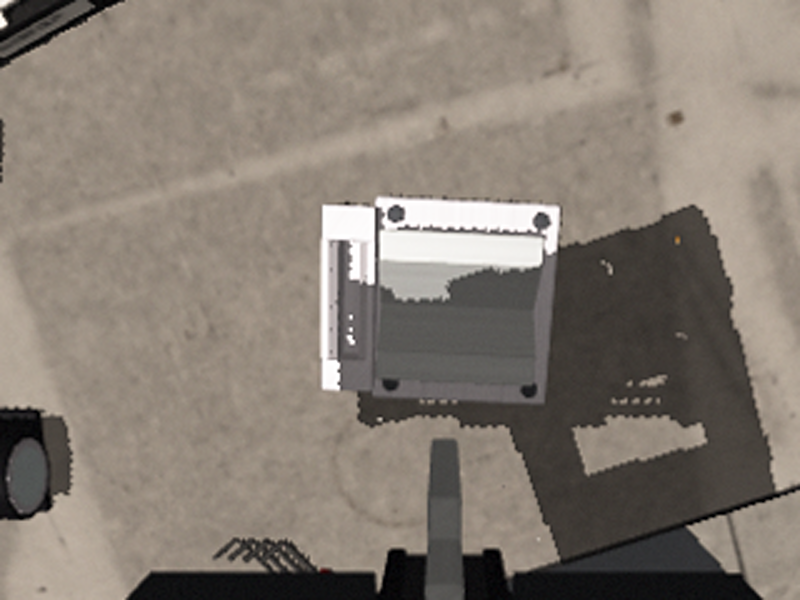

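In the crop, the tower's top-left edge runs (322,205)–(322,390) and the slot's x ends are rows 240 and 358. The base's right corners are (560,207) and (546,404), and the held plate hangs upright near (443,500).

```bash
cat > fit.py <<'E'
from h import *
from scipy.optimize import least_squares
c=dict(np.load("wfix.npz"))
C=[((.042,.046,.032),(322,205)),((-.042,.046,.032),(322,390)),((.027,.043,.032),(328,240)),((-.027,.043,.032),(328,358)),
   ((.048,-.054,None),(560,207)),((-.048,-.054,None),(546,404))]
def res(p):
    R=rz(p[2]);o=[]
    for X,q in C:
        X=np.array([X[0],X[1],p[3] if X[2] is None else X[2]])
        o+=list(proj(c,R@X+[p[0],p[1],0])-((q[0]+.5)/2.5-.5+80,(q[1]+.5)/2.5-.5))
    return o
if __name__=="__main__":
    r=least_squares(res,[.475,.066,-19,.006]);p=r.x
    print(p,np.round(r.fun,1))
    F=np.array([p[0],p[1],0]);R=rz(p[2]);s=bot.read_state()
    for n,X in dict(slot=(0,.034,.1),seat=(0,-.008,.1)).items():
        w=F+R@X;print(n,w,s["tcp_rot"].T@(w-s["position"]))
    # held plate: +x end of lower edge seen at (443,440)
    for z in (.033,):
        t=s["position"]+s["tcp_rot"]@[0,0,z]; w=ray(c,((443.5)/2.5-.5+80,440.5/2.5-.5),t[2]);print("plate lower edge +x end, tool",s["tcp_rot"].T@(w-s["position"]))
    for x,y in((431,437),(456,437)):print(s["tcp_rot"].T@(ray(c,((x+.5)/2.5-.5+80,(y+.5)/2.5-.5),s["position"][2]-.033)-s["position"]))
E
python3 fit.py
```

```text
[  0.48202548   0.07193619 -21.19511821   0.03723072] [ 1.6 -0.3  1.9  0.1  1.9 -0.2  2.   0.4 -3.3 -3.4 -3.9  3.4]
slot [0.49431802 0.10363624 0.1       ] [ 0.05574651 -0.0430515   0.09911644]
seat [0.47913312 0.06447735 0.1       ] [ 0.0541678  -0.00108119  0.09913579]
plate lower edge +x end, tool [ 0.02217093 -0.00094112  0.03299983]
[ 0.02310617 -0.00459146  0.03299816]
[0.02311167 0.0030126  0.03300167]
```

```bash
cat > fit2.py <<'E'
from h import *
from scipy.optimize import least_squares
c=dict(np.load("wfix.npz"))
C=[((.042,.046,.032),(322,205)),((-.042,.046,.032),(322,390)),((.042,.022,.032),(376,207)),((.027,.043,.032),(328,240)),((-.027,.043,.032),(328,358)),
   ((.032,-.052,.055),(545,234)),((-.032,-.052,.055),(533,385)),((.032,.018,.055),(380,232)),((-.032,.018,.055),(377,382))]
def run(B,free):
    def res(p):
        R=rz(p[2]);o=[]
        for X,q in C+B:
            X=np.array([X[0],X[1],p[4] if X[2] is None else X[2]])
            o+=list(proj(c,R@X+[p[0],p[1],p[3]*free])-((q[0]+.5)/2.5-.5+80,(q[1]+.5)/2.5-.5))
        return o
    r=least_squares(res,[.475,.066,-19,0,.006],loss="soft_l1");p=r.x
    print(p.round(4),np.round(r.fun if 0 else res(p),1))
    return p
B=[((.048,-.054,None),(560,207)),((-.048,-.054,None),(546,404))]
run([],0);run([],1);run(B,0);run(B,1)
E
python3 fit2.py
```

```text
[ 4.82500e-01  7.40000e-02 -2.12521e+01  0.00000e+00  6.00000e-03] [-0.2 -0.1  0.1  0.2 -0.4 -0.   0.1  0.   0.2  0.5 -0.   0.8  0.5  0.3
 -0.2 -1.2  0.  -0.9]
[ 4.82500e-01  7.41000e-02 -2.12614e+01 -8.00000e-04  6.00000e-03] [-0.1  0.   0.1  0.1 -0.3  0.1  0.2  0.   0.2  0.5 -0.2  0.8  0.3  0.2
 -0.2 -1.1  0.1 -1. ]
[  0.4824   0.0738 -21.2365   0.1447   0.0271] [ 0.  -0.   0.3  0.2 -0.1  0.   0.3  0.   0.4  0.6  0.2  0.8  0.7  0.3
  0.  -1.2  0.3 -0.9 -6.2 -2.5 -6.4  2. ]
[  0.4824   0.0737 -21.2359   0.       0.0271] [ 0.  -0.1  0.3  0.2 -0.1  0.   0.3  0.   0.4  0.6  0.2  0.7  0.7  0.3
  0.  -1.2  0.3 -0.9 -6.1 -2.5 -6.4  2. ]
```

Sub-pixel fit without the base edge: fixture at (0.4825, 0.0740), yaw -21.25°. Move above the slot, just over its mouth.

servo_tool --targets '[{"offset": [0.03,-0.022,0.02],"dr": [0,0,2.2]},{"offset": [0.0567,-0.0438,0.05],"dr": [0,0,2.2]},{"offset": [0.0567,-0.0438,0.08],"dr": [0,0,2.2]},{"offset": [0.0567,-0.0438,0.11],"dr": [0,0,2.2]},{"offset": [0.0567,-0.0438,0.125],"dr": [0,0,2.2]},{"offset": [0.0567,-0.0438,0.125],"dr": [0,0,2.2]},{"offset": [0.0567,-0.0438,0.125],"dr": [0,0,2.2]},{"offset": [0.0567,-0.0438,0.125],"dr": [0,0,2.2]}]'

```text
time_s: 9.12
position: [0.4966, 0.104, 0.0751]
tcp_rot: [[0.932, -0.363, 0.002], [-0.363, -0.932, -0.0], [0.002, -0.001, -1.0]]
force: [0.1, -0.0, -1.0]
opening: 0.089
grasp_force: 30.0
```

servo_tool --targets '[{"offset": [0,0,0.004],"dr": [0,0,0]},{"offset": [0,0,0.008],"dr": [0,0,0]},{"offset": [0,0,0.012],"dr": [0,0,0]},{"offset": [0,0,0.012],"dr": [0,0,0]}]'

```text
time_s: 9.45
position: [0.4951, 0.1049, 0.0621]
tcp_rot: [[0.932, -0.362, -0.0], [-0.362, -0.932, -0.0], [-0.0, 0.0, -1.0]]
force: [0.3, 0.0, -1.7]
opening: 0.091
grasp_force: 30.0
```

servo_tool --targets '[{"offset": [0,0,0.004],"dr": [0,0,0]},{"offset": [0,0,0.008],"dr": [0,0,0]},{"offset": [0,0,0.012],"dr": [0,0,0]},{"offset": [0,0,0.012],"dr": [0,0,0]}]'

```text
time_s: 9.78
position: [0.4947, 0.105, 0.0494]
tcp_rot: [[0.932, -0.362, -0.002], [-0.362, -0.932, 0.0], [-0.002, 0.001, -1.0]]
force: [-0.2, -0.0, -1.3]
opening: 0.088
grasp_force: 30.0
```

servo_tool --targets '[{"offset": [0,0,0.003],"dr": [0,0,0]},{"offset": [0,0,0.006],"dr": [0,0,0]},{"offset": [0,0,0.009],"dr": [0,0,0]},{"offset": [0,0,0.01],"dr": [0,0,0]},{"offset": [0,0,0.01],"dr": [0,0,0]}]'

```text
time_s: 10.2
position: [0.4951, 0.1049, 0.0399]
tcp_rot: [[0.932, -0.362, -0.001], [-0.362, -0.932, -0.0], [-0.001, 0.0, -1.0]]
force: [-0.2, 0.5, -1.6]
opening: 0.087
grasp_force: 30.0
```

Home, with no side force. Release, wait, then rise.

servo_tool --targets '[{"offset": [0,0,0],"dr": [0,0,0]},{"offset": [0,0,0],"dr": [0,0,0]},{"offset": [0,0,0],"dr": [0,0,0]},{"offset": [0,0,0],"dr": [0,0,0]},{"offset": [0,0,0],"dr": [0,0,0]},{"offset": [0,0,0],"dr": [0,0,0]},{"offset": [0,0,0],"dr": [0,0,0]},{"offset": [0,0,0],"dr": [0,0,0]},{"offset": [0,0,-0.02],"dr": [0,0,0]},{"offset": [0,0,-0.05],"dr": [0,0,0]},{"offset": [0,0,-0.09],"dr": [0,0,0]},{"offset": [0,0,-0.13],"dr": [0,0,0]},{"offset": [-0.04,0,-0.16],"dr": [0,0,0]},{"offset": [-0.07,0,-0.16],"dr": [0,0,0]},{"offset": [-0.07,0,-0.16],"dr": [0,0,0]}]' --gripper 0

```text
time_s: 11.45
position: [0.4232, 0.1319, 0.2016]
tcp_rot: [[0.933, -0.36, -0.005], [-0.36, -0.933, 0.001], [-0.005, 0.001, -1.0]]
force: [-1.0, 0.2, -1.6]
opening: 0.506
grasp_force: 0.0
```

```bash
python3 - <<'E'
from h import *
c=viewer.capture("wrist"); s=bot.read_state(); print(s["position"],s["opening"])
F=np.array([.4825,.074,0]);R=rz(-21.25)
i=cv2.resize(c["color"][60:210,150:350,::-1],None,fx=3,fy=3,interpolation=cv2.INTER_CUBIC)
for z,w in((.066,.024),(.066,.014),(.092,.014)):
    p=[((proj(c,F+R@[a*w,.034+b*.004,z])-(150,60)+.5)*3).astype(int) for a,b in((-1,-1),(-1,1),(1,1),(1,-1))]
    cv2.polylines(i,[np.array(p)],True,(0,0,255))
# barrel from the same view and the top camera
d=viewer.capture("top")["color"][172:207,165:215,::-1]
im=np.zeros((600,800,3),np.uint8);im[:450,:600]=i
# where is the barrel in wrist picture
b=c["color"][:,:200,::-1];im[:,500:800]=0;im[:450,:500]=i[:,50:550];im[:560,508:800]=cv2.resize(b,(292,560))
cv2.imwrite("pics/w5.png",im)
E
```

```text
[0.42642313 0.13115043 0.20110177] 0.4993185829633943
```

View pics/w5.png

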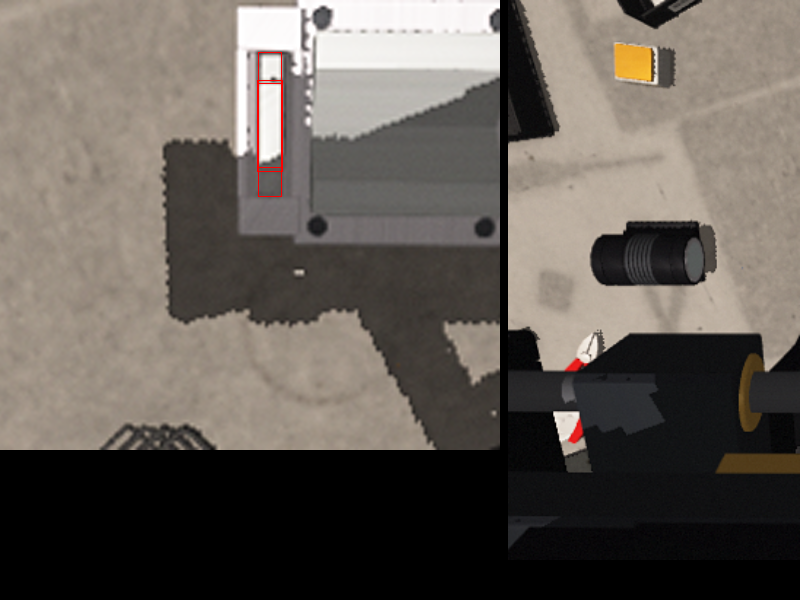

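Plate is home (overlay matches). Barrel end face is at panel (694,258), far end at about (594,260). Work out a viewing pose over the barrel.

```bash
python3 - <<'E'
from h import *
c=viewer.capture("wrist"); s=bot.read_state()
f=lambda x,y,z:ray(c,((x-508+.5)/1.46-.5,(y+.5)/1.458-.5),z)
a,b=f(694,258,.03),f(592,260,.048); print(a,b,np.linalg.norm((a-b)[:2]),np.degrees(np.arctan2(*(b-a)[1::-1])))
d=(b-a)*[1,1,0];d/=np.linalg.norm(d); m=a+d*.038
print("centre",m); v=m-d*.04;v[2]=.2; print(v,s["tcp_rot"].T@(v-s["position"]))
E
```

```text
[0.47557458 0.28479041 0.03      ] [0.50524399 0.35380901 0.048     ] 0.07512550151020574 66.7383126768414
centre [0.49058197 0.31970142 0.03      ]
[0.47478472 0.28295299 0.2       ] [-0.01348158 -0.15840707  0.00056915]
```

servo_tool --targets '[{"offset": [-0.002,-0.02,-0.01],"dr": [0,0,-7]},{"offset": [-0.004,-0.04,-0.01],"dr": [0,0,-14]},{"offset": [-0.006,-0.06,-0.01],"dr": [0,0,-21]},{"offset": [-0.008,-0.08,-0.01],"dr": [0,0,-28]},{"offset": [-0.01,-0.1,-0.01],"dr": [0,0,-35]},{"offset": [-0.012,-0.12,-0.01],"dr": [0,0,-42]},{"offset": [-0.0135,-0.14,0],"dr": [0,0,-49]},{"offset": [-0.0135,-0.158,0],"dr": [0,0,-56]},{"offset": [-0.0135,-0.158,0],"dr": [0,0,-63]},{"offset": [-0.0135,-0.158,0],"dr": [0,0,-70]},{"offset": [-0.0135,-0.158,0],"dr": [0,0,-77]},{"offset": [-0.0135,-0.158,0],"dr": [0,0,-84]},{"offset": [-0.0135,-0.158,0],"dr": [0,0,-88]},{"offset": [-0.0135,-0.158,0],"dr": [0,0,-88]},{"offset": [-0.0135,-0.158,0],"dr": [0,0,-88]},{"offset": [-0.0135,-0.158,0],"dr": [0,0,-88]}]' --gripper -0.8

```text
time_s: 12.93
position: [0.4752, 0.2823, 0.1996]
tcp_rot: [[0.396, 0.918, -0.001], [0.918, -0.396, -0.0], [-0.0, -0.0, -1.0]]
force: [0.3, -0.7, -0.4]
opening: 0.899
grasp_force: 0.0
```

```bash
python3 - <<'E'
from h import *
c=viewer.capture("wrist"); s=bot.read_state(); print(s["position"],s["tcp_rot"],s["opening"])
np.savez("wbar.npz",**c)
i=cv2.resize(c["color"][50:230,150:390,::-1],(800,600),interpolation=cv2.INTER_CUBIC)
cv2.imwrite("pics/w6.png",cv2.convertScaleAbs(i,alpha=1.6,beta=25))
E
```

```text
[0.47505629 0.28227733 0.19976347] [[ 3.95499425e-01  9.18466109e-01 -4.60497816e-04]
 [ 9.18466160e-01 -3.95499535e-01 -1.75583024e-04]
 [-3.43393729e-04 -3.53508675e-04 -9.99999879e-01]] 0.8966527967625345
```

View pics/w6.png

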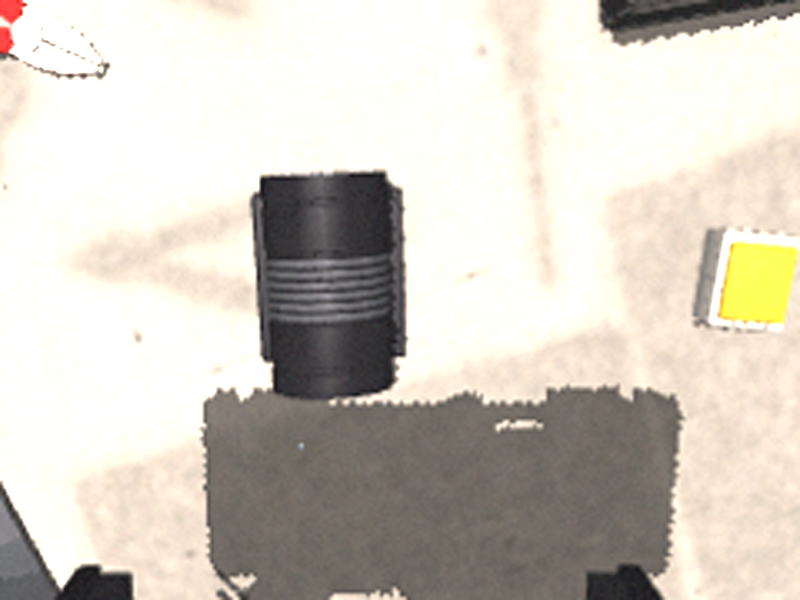

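Barrel silhouette: far-end centre (323,174), near-end centre (334,390); sides 260–386 at the far end and 273–396 at the near end.

```bash
python3 - <<'E'
from h import *
c=dict(np.load("wbar.npz"));s=bot.read_state();R=s["tcp_rot"];P=s["position"]
f=lambda x,y,z:R.T@(ray(c,((x+.5)/3.3333-.5+150,(y+.5)/3.3333-.5+50),z)-P)
a=f(323,174,.052);b=f(334.5,388,.052);print("top rim ends",a,b,np.hypot(*(a-b)[:2]))
for y,l,r in((200,262,388),(370,271,395)):
    L,Q=f(l,y,.032),f(r,y,.032);print(L,Q,(L+Q)/2)
m=f(328.5,281,.03);print("c",m)
E
```

```text
top rim ends [ 0.07577085 -0.0103426   0.14774113] [ 0.00540065 -0.00715178  0.14776417] 0.07044249935961051
[ 0.06717729 -0.03211436  0.16775178] [0.06712793 0.01123358 0.16773647] [ 0.06715261 -0.01044039  0.16774413]
[ 0.00787268 -0.03046152  0.16777156] [0.00783737 0.01416019 0.1677558 ] [ 0.00785502 -0.00815066  0.16776368]
c [ 0.03935154 -0.00954115  0.16975336]
```

servo_tool --targets '[{"offset": [0.02,-0.005,0.03],"dr": [0,0,-2.4]},{"offset": [0.04,-0.0094,0.06],"dr": [0,0,-2.4]},{"offset": [0.04,-0.0094,0.1],"dr": [0,0,-2.4]},{"offset": [0.04,-0.0094,0.14],"dr": [0,0,-2.4]},{"offset": [0.04,-0.0094,0.17],"dr": [0,0,-2.4]},{"offset": [0.04,-0.0094,0.185],"dr": [0,0,-2.4]},{"offset": [0.04,-0.0094,0.185],"dr": [0,0,-2.4]},{"offset": [0.04,-0.0094,0.185],"dr": [0,0,-2.4]}]'

```text
time_s: 13.65
position: [0.4815, 0.3227, 0.0145]
tcp_rot: [[0.356, 0.935, -0.002], [0.935, -0.356, -0.001], [-0.001, -0.001, -1.0]]
force: [0.4, -0.9, 0.1]
opening: 0.903
grasp_force: 0.0
```

servo_tool --targets '[{"offset": [0,0,0.007],"dr": [0,0,0]},{"offset": [0,0,0.014],"dr": [0,0,0]},{"offset": [0,0,0.02],"dr": [0,0,0]},{"offset": [0,0,0.02],"dr": [0,0,0]},{"offset": [0,0,0.02],"dr": [0,0,0]}]'

```text
time_s: 14.07
position: [0.4817, 0.3229, -0.0046]
tcp_rot: [[0.355, 0.935, 0.0], [0.935, -0.355, 0.0], [0.0, 0.0, -1.0]]
force: [-0.6, 0.3, -0.6]
opening: 0.902
grasp_force: 0.0
```

No contact. Close.

servo_tool --targets '[{"offset": [0,0,0],"dr": [0,0,0]},{"offset": [0,0,0],"dr": [0,0,0]},{"offset": [0,0,0],"dr": [0,0,0]},{"offset": [0,0,0],"dr": [0,0,0]},{"offset": [0,0,0],"dr": [0,0,0]},{"offset": [0,0,0],"dr": [0,0,0]},{"offset": [0,0,0],"dr": [0,0,0]},{"offset": [0,0,0],"dr": [0,0,0]},{"offset": [0,0,0],"dr": [0,0,0]},{"offset": [0,0,0],"dr": [0,0,0]}]' --gripper 1

```text
time_s: 14.9
position: [0.4808, 0.323, -0.0047]
tcp_rot: [[0.355, 0.935, -0.002], [0.935, -0.355, -0.0], [-0.001, -0.002, -1.0]]
force: [-3.2, 2.8, 2.7]
opening: 0.493
grasp_force: 30.0
```

servo_tool --targets '[{"offset": [0,0,-0.02],"dr": [0,0,0]},{"offset": [0,0,-0.05],"dr": [0,0,0]},{"offset": [0,0,-0.09],"dr": [0,0,0]},{"offset": [0,0,-0.13],"dr": [0,0,0]},{"offset": [-0.01,0.004,-0.15],"dr": [0,0,0.4]},{"offset": [-0.04,0.015,-0.15],"dr": [0,0,0.4]},{"offset": [-0.075,0.028,-0.15],"dr": [0,0,0.4]},{"offset": [-0.11,0.04,-0.15],"dr": [0,0,0.4]},{"offset": [-0.145,0.053,-0.15],"dr": [0,0,0.4]},{"offset": [-0.18,0.066,-0.15],"dr": [0,0,0.4]},{"offset": [-0.215,0.079,-0.15],"dr": [0,0,0.4]},{"offset": [-0.235,0.086,-0.15],"dr": [0,0,0.4]},{"offset": [-0.242,0.089,-0.15],"dr": [0,0,0.4]},{"offset": [-0.242,0.089,-0.15],"dr": [0,0,0.4]},{"offset": [-0.242,0.089,-0.15],"dr": [0,0,0.4]},{"offset": [-0.242,0.089,-0.15],"dr": [0,0,0.4]}]'

```text
time_s: 16.23
position: [0.479, 0.066, 0.1451]
tcp_rot: [[0.361, 0.933, 0.0], [0.933, -0.361, 0.0], [0.0, -0.0, -1.0]]
force: [0.9, 0.4, -1.5]
opening: 0.497
grasp_force: 30.0
```

```bash
python3 - <<'E'
from h import *
for _ in range(4):
    c=viewer.capture("wrist");s=bot.read_state();print(s["position"],np.degrees(np.arctan2(s["tcp_rot"][1,0],s["tcp_rot"][0,0])),s["force"],s["opening"])
F=np.array([.4825,.074,0]);R=rz(-21.25)
print("tcp in fixture",R.T@(s["position"]-F))
E
```

```text
[0.47899394 0.06626076 0.14516194] 68.90261943425133 [-0.81704527  0.12712834 -1.72324431] 0.49848990258114817
[0.47896157 0.06632835 0.14517285] 68.92001607099992 [ 0.41652885  0.95826297 -1.35829564] 0.4987712148338464
[0.47888892 0.06629907 0.14516956] 68.92450888667261 [-0.10331965 -0.82380915 -1.31056319] 0.49625076992978717
[0.47892713 0.06618523 0.14519355] 68.92027521928838 [-0.13885104  0.86384491 -2.14970742] 0.49321119269442804
tcp in fixture [-0.00049758 -0.00857837  0.14519355]
```

servo_tool --targets '[{"offset": [-0.0015,0.0005,0.03],"dr": [0,0,0.2]},{"offset": [-0.0015,0.0005,0.06],"dr": [0,0,0.2]},{"offset": [-0.0015,0.0005,0.085],"dr": [0,0,0.2]},{"offset": [-0.0015,0.0005,0.1],"dr": [0,0,0.2]},{"offset": [-0.0015,0.0005,0.105],"dr": [0,0,0.2]},{"offset": [-0.0015,0.0005,0.105],"dr": [0,0,0.2]},{"offset": [-0.0015,0.0005,0.105],"dr": [0,0,0.2]}]'

```text
time_s: 17.02
position: [0.4795, 0.0638, 0.0406]
tcp_rot: [[0.364, 0.931, 0.001], [0.931, -0.364, -0.0], [0.0, 0.001, -1.0]]
force: [-0.0, -0.5, -1.1]
opening: 0.495
grasp_force: 30.0
```

servo_tool --targets '[{"offset": [0,0,0.003],"dr": [0,0,0]},{"offset": [0,0,0.006],"dr": [0,0,0]},{"offset": [0,0,0.007],"dr": [0,0,0]},{"offset": [0,0,0.007],"dr": [0,0,0]},{"offset": [0,0,0.007],"dr": [0,0,0]}]'

```text
time_s: 17.43
position: [0.4791, 0.0636, 0.0337]
tcp_rot: [[0.365, 0.931, 0.001], [0.931, -0.365, 0.0], [0.0, 0.001, -1.0]]
force: [0.5, 0.8, 0.1]
opening: 0.497
grasp_force: 30.0
```

servo_tool --targets '[{"offset": [0,0,0.001],"dr": [0,0,0]},{"offset": [0,0,0.002],"dr": [0,0,0]},{"offset": [0,0,0.002],"dr": [0,0,0]},{"offset": [0,0,0.002],"dr": [0,0,0]},{"offset": [0,0,0.002],"dr": [0,0,0]}]'

```text
time_s: 17.85
position: [0.479, 0.0636, 0.0317]
tcp_rot: [[0.365, 0.931, 0.0], [0.931, -0.365, 0.0], [0.0, 0.0, -1.0]]
force: [-2.0, 1.3, 5.3]
opening: 0.499
grasp_force: 30.0
```

servo_tool --targets '[{"offset": [0,0,0.001],"dr": [0,0,0]},{"offset": [0,0,0.002],"dr": [0,0,0]},{"offset": [0,0,0.002],"dr": [0,0,0]},{"offset": [0,0,0.002],"dr": [0,0,0]}]'

```text
time_s: 18.18
position: [0.4789, 0.0636, 0.0299]
tcp_rot: [[0.365, 0.931, 0.0], [0.931, -0.365, 0.0], [0.0, 0.0, -1.0]]
force: [-2.5, 2.0, 8.6]
opening: 0.499
grasp_force: 30.0
```

Pressed about 4 mm, contact force sound. Ease the 3 N sideways load and slide gently towards the plate.

servo_tool --targets '[{"offset": [0,-0.0005,0],"dr": [0,0,0]},{"offset": [0.0005,-0.0005,0],"dr": [0,0,0]},{"offset": [0.001,-0.0005,0.0003],"dr": [0,0,0]},{"offset": [0.0015,-0.0005,0.0005],"dr": [0,0,0]},{"offset": [0.0015,-0.0005,0.0005],"dr": [0,0,0]},{"offset": [0.0015,-0.0005,0.0005],"dr": [0,0,0]}]'

```text
time_s: 18.68
position: [0.4778, 0.0646, 0.0292]
tcp_rot: [[0.364, 0.931, -0.002], [0.931, -0.364, -0.001], [-0.001, -0.002, -1.0]]
force: [-2.8, -1.8, 7.5]
opening: 0.498
grasp_force: 30.0
```

```bash
python3 - <<'E'
from h import *
R=rz(-21.25);f=[];p=[]
for _ in range(4):
    c=viewer.capture("side");s=bot.read_state();f.append(R.T@s["force"]);p.append(R.T@(s["position"]-[.4825,.074,0]))
print(np.mean(f,0),np.mean(p,0))
# plate tab seen from the side camera: reference overlay numbers for its top edge
c=viewer.capture("wrist");cv2.imwrite("pics/_last.png",c["color"][:,:,::-1])
E
```

```text
[-2.44591645 -3.07856904  7.25534334] [-0.00093963 -0.01049196  0.02916776]
```

servo_tool --targets '[{"offset": [0.0005,-0.0005,0.0003],"dr": [0,0,0]},{"offset": [0.001,-0.0005,0.0007],"dr": [0,0,0]},{"offset": [0.0015,-0.0005,0.001],"dr": [0,0,0]},{"offset": [0.0015,-0.0005,0.001],"dr": [0,0,0]},{"offset": [0.0015,-0.0005,0.001],"dr": [0,0,0]},{"offset": [0.0015,-0.0005,0.001],"dr": [0,0,0]}]'

```text
time_s: 19.43
position: [0.4779, 0.065, 0.0283]
tcp_rot: [[0.363, 0.932, -0.002], [0.932, -0.363, -0.002], [-0.003, -0.001, -1.0]]
force: [-3.4, -6.6, 9.4]
opening: 0.497
grasp_force: 30.0
```

```bash
python3 - <<'E'
from h import *
R=rz(-21.25);f=[];p=[]
for _ in range(4):
    c=viewer.capture("side");s=bot.read_state();f.append(R.T@s["force"]);p.append(R.T@(s["position"]-[.4825,.074,0]))
print(np.mean(f,0),np.mean(p,0),s["opening"],s["grasp_force"])
E
```

```text
[-0.75522642 -8.35981787  8.61808489] [-0.00096374 -0.01005444  0.02830684] 0.4987440759743129 30.003850758075714
```

In contact with the plate (y force 8 N). Ease back a little and verify before handing in.

servo_tool --targets '[{"offset": [-0.0005,0,0.0003],"dr": [0,0,0]},{"offset": [-0.0007,0,0.0003],"dr": [0,0,0]},{"offset": [-0.0007,0,0.0003],"dr": [0,0,0]},{"offset": [-0.0007,0,0.0003],"dr": [0,0,0]},{"offset": [-0.0007,0,0.0003],"dr": [0,0,0]},{"offset": [-0.0007,0,0.0003],"dr": [0,0,0]}]'

```text
time_s: 20.13
position: [0.478, 0.065, 0.0281]
tcp_rot: [[0.364, 0.931, -0.002], [0.931, -0.364, -0.001], [-0.002, -0.001, -1.0]]
force: [-3.2, -4.3, 9.6]
opening: 0.501
grasp_force: 30.0
```

```bash
python3 - <<'E'
from h import *
R=rz(-21.25);f=[];p=[]
for _ in range(4):
    c=viewer.capture("side");s=bot.read_state();f.append(R.T@s["force"]);p.append(R.T@(s["position"]-[.4825,.074,0]))
F=np.mean(f,0);print(F,np.mean(p,0),s["grasp_force"],s["time_s"])
from rig import ticket
if F[2]>6 and s["grasp_force"]>10 and abs(F[0])<4: print(ticket.hand_in())
E
```

```text
[-1.32029635 -5.72808538  9.26097343] [-0.00095877 -0.01008457  0.02808792] 30.002268254756927 20.3333
the job is handed in; nothing more can be done
None
```

I handed the job in at 20.3 s: the stop plate is home in the slot, and the barrel is gripped in the V against it, pressed down about 4 to 5 mm by my force and height readings; no verdict came back.

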